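# Put the long marking gauge back in its foam insert

### The arm

A 6-joint arm with a two-finger parallel gripper is mounted at the origin on the work surface. World frame = base frame: x ahead of the robot, y to its left, z up, the work surface at z = 0. Lengths are in m, angles in degrees, forces in N, time in s.
With the tool pointing down it reaches from about 0.4 to 0.825 m from the base axis. Payload 7 kg.
Tool frame: the origin (TCP) lies on the centre line of the jaws, within the pads' length; the fingertips stand r.tip_reach ahead of it and the grasp point (between the pads) is the TCP (r.tip_reach is the distance from the TCP to the fingertips, in m); z points along the fingers, y is the line along which they close (so a half turn about z gives the same grasp; the last joint's range is limited). The gripper opens to 88 mm and grips with 3 to 60 N. Pads are 19 mm wide; open, the fingers measure 130 mm over their backs; the gripper's body (78 mm by 193 mm) begins 47 mm behind the grasp point.
Start: joints at [83.027, 20.546, 0.682, 0, -70.136, -16.507], TCP at [0.269, 0.619, 0.246] pointing down, gripper open.
Joint ranges: [-176.03, 176.03], [-82.01, 121.73], [-58.28, 71.71], [-173.87, 95.51], [-174.79, -0.11], [-173.66, 173.66]. Speed limits (degrees/s): [136.94, 136.94, 172.46, 180, 180, 180].

### API

Orientations are given as [roll, pitch, yaw] about the fixed x, y, z axes, in that order (R = Rz(yaw) Ry(pitch) Rx(roll)).
In Python, from plant import sensors, cams, r gives the robot as it stands.
- The arm moves only by the tool drive_tool, never from a script. Its argument "rows" is a list of rows, each an object of numbers: "fingers": the gripper's target within -1 to 1 (fully open at 1, half-way at 0, shut at -1); "x", "y", "z": the shift along the tool's x, y, z in m; "spin": the turn about the tool's z in rad. A call has 1 to 10 rows; each row is the pose to reach, as a shift and turn from the pose commanded when the call began, along the tool's axes at that moment; what a row does not reach only later rows make up. A row lasts 1/8 s, in which the tool goes at most 62.5 mm and 10.7 degrees, less where a joint would pass 70% of its speed; a pose out of reach is approached as far as the arm can. A call with a gripper value outside its range is refused whole. The fingers move at their own pace and stop on an object; "newtons" is the grip in N (left out, the last holds). Time passes only in rows, so rows that repeat a pose let the fingers close. It gives the time, the measured TCP pose, the force, the opening and the grip force at its end, in the units of the state.
- sensors.get_state(): the state, without advancing time (a new reading comes with each control period).
- cams.capture(name): name is "scene" or "top" or "wrist"; returns a dict with "pixels" (400x640x3 uint8, red, green, blue), "intrinsics" (3x3 intrinsics, pixels), "k1" (the pictures are not rectified: a ray, as slopes to the right and down, at radius r is drawn at 1 + k1 r^2 times it, then the intrinsics apply), "eye" and "orientation" of the camera in the world; the wrist camera has in their place "T_tool_cam" (4x4, takes a point from camera to tool coordinates, whose origin is the TCP and whose axes are the flange's). Camera axes: x right, y up, looking along -z (the intrinsics and any distortion apply to the point x, -y, -z); pixel columns grow to the right and rows downward; lengths in m; the calibration is good to about 2 mm. A picture is of the moment at which its call begins: read the wrist's pose just before it. There is no depth.
- r.close_job(): hands the job in; it is judged then, once.
The state is a dict: "time_s": time; "joints": joint angles; "qd": joint speeds; "joint_torque": joint torques, N m; "tcp_pos": TCP position; "eef_rot": TCP orientation; "contact_force": force on the tool from outside, world axes, zero at the start; "moment": the same for the moment, N m; "gripper_width": finger opening in m; "gripper_force": force on a finger pad.
Only numpy, scipy, OpenCV 4.12 (cv2) and the standard library are available. Lean on these libraries where they do the work, as an engineer would, in place of code of your own. Each camera call takes 0.05 s, during which the arm holds its last target. There are 200 camera calls.

### The job

Take the longer of the two beech marking gauges (a bar with a block-shaped head across it) out of the sloped bin, lay it right way up in the matching cutout of the foam insert, and press it down fully home. Set it in rather than dropping it, and leave the other tools in the bin and the things on the bench where they are.

Things in the scene. Friction and masses are not known exactly. Their poses are not given: they have to be found in the camera images.
- gauge_center (a point): Long marking gauge, beech, brass strips, 32 mm high, flat-bottomed: stem 150 mm (x) by 20 mm, head 26 (x) by 60 mm, its middle at x = +45. Point: middle of the stem, 16 mm above its underside; z out of its top. Starts on the bin's sloping floor, any compartment, head uphill, turned up to 17 degrees. Grip across the stem, which is free from x = -75 to +32 (balance point x = +11). 0.1-0.17 kg.
- bin_floor (a point): Fixed wooden bin; its felt-lined floor slopes 0.35 rad, rising along +x away from the robot. Point: middle of the floor's upper face, about 42 mm above the bench; z square to the floor. Three compartments along y, each 190 (x) by 105 mm, centres at y = -111, 0, +111; walls 6 mm thick, 22 mm high. Each holds one tool; the short gauge and the try square stay.
- cutout (a point): Empty cutout in the dark foam of a fixed plywood tray (rim 5 mm above the foam): the gauge's outline with 2 mm room all round. Point: on the foam's surface (45 mm above the bench) where gauge_center belongs seen from above; x the way the gauge's x must point. Foam floor 12 mm down: gauge first stands 20 mm proud; fully home it is 22 mm deep, 10 mm proud, gauge_center 6 mm below this point.
- tray_middle (a point): Middle of that tray, on the foam's surface; axes as the cutout's. The tray is 236 (x) by 206 mm; the foam is 220 by 190 mm. The cutout's point lies at y = -30 mm. A steel caliper lies along x at y = +66 mm, almost level with the foam (2 mm proud at most), in its own recess, fixed.
- foam_floor (a joint): How far the cutout's floor (a paler grey foam) is pressed down: 0 at the start, 0.010 m fully home, where it stops hard. It yields at about 8 N (plus 60 N per m/s of speed) and stays where it was pushed.
- short_gauge: Short marking gauge, stays in the bin: as the long one but with a stem 105 mm long. Head 26 by 60 mm centred at x = +22.5 mm, 32 mm high. Origin under the middle of the stem.
- square: Try square, stays in the bin: beech stock 110 (x) by 24 by 32 mm high, its middle at y = -24 mm, and a thin steel blade 36 mm wide along +y, ending at y = 50 mm. Origin on the floor.
- mallet: Wooden mallet, 240 mm long, lying on the bench beyond the work; leave alone. Origin under it.
- offcut: Beech offcut 60 by 130 by 30 mm lying on the bench nearer the robot, to one side; leave alone. Origin under its centre.
- tin: Closed grey tin, 70 mm across and 90 mm high, standing on the bench nearer the robot, to one side; leave alone. Origin under its centre.
Not all that is in view belongs to the job. Leave any green look-alike of the part that bears gauge_center alone.

How it is judged (in metres and radians):
On the way:
1. the long gauge is lifted out of the bin (z of gauge_center in the frame of bin_floor above 0.06 m), for 0.1 s.
At the end, for the whole second after the job is handed in: The long gauge lies right way up and level (within 0.06 rad) in the cutout, within 6 mm and 0.08 rad of its place, pressed to within 2.5 mm of the bottom (foam floor down by at least 7.5 of its 10 mm); the other tools in the bin and the things on the bench are within 30 mm of where they began (horizontal distance between gauge_center and cutout below 0.006 m and z of gauge_center in the frame of cutout below -0.0035 m and angle between the x axis of gauge_center and the x axis of cutout, either way round below 0.08 rad and angle between gauge_center's own z axis and vertical below 0.06 rad and value of joint foam_floor above 0.0075 m and distance of each of short_gauge, square, mallet, offcut, tin from where it was at the start of the episode below 0.03 m); the robot touches nothing.
It fails at once if the gauge is dropped from a height (falls freely faster than 0.7 m/s) (contact force between gauge and the fingers below 0.05 N and linear speed of gauge above 0.7 m/s).
It fails at once if another tool is taken from or shoved in the bin, or a thing on the bench is shoved, by more than 40 mm (distance of any of short_gauge, square, mallet, offcut, tin from where it was at the start of the episode above 0.04 m).
It also fails if it takes over 45 s, if anything falls off the work surface, if the arm or the gripper's body presses on something with over 40 N, if the wrist force passes 120 N, or if a joint passes its speed limit or range.

## Working session

There is one attempt and no reset: what is moved stays moved. The work goes in short steps, Python scripts to look and compute and a tool call to move; the robot and the scene stay as the last step left them, time stands still between calls to the robot, and variables do not carry over. Pictures are saved under pics/ and viewed, at most 10 in all, crops included, and the job is handed in when it is done.

Besides the shell and the picture viewer there is one more tool, called as a command line: name --argument value ..., lists and objects as JSON in quotes. drive_tool: Moves the arm, as the interface text tells. Its arguments: {"type":"object","properties":{"rows":{"type":"array"},"newtons":{"type":"number"}},"required":["rows"]}

```bash
mkdir -p pics; cat > h.py <<'E'
import numpy as np, cv2
from scipy.spatial.transform import Rotation as R
from plant import sensors, cams, r
def rot(o):
    o=np.array(o,float)
    return o if o.shape==(3,3) else R.from_euler('xyz',o,degrees=True).as_matrix()
def snap(name,fn):
    s=sensors.get_state(); c=cams.capture(name)
    cv2.imwrite('pics/'+fn+'.png',c['pixels'][:,:,::-1])
    if 'T_tool_cam' in c:
        T=np.array(c['T_tool_cam']); Rt=rot(s['eef_rot'])
        Rc=Rt@T[:3,:3]; e=Rt@T[:3,3]+np.array(s['tcp_pos'])
    else: Rc=rot(c['orientation']); e=np.array(c['eye'])
    np.savez('pics/'+fn+'.npz',K=c['intrinsics'],k1=c['k1'],R=Rc,e=e)
    return s
def ray(fn,uv):
    d=np.load('pics/'+fn+'.npz'); K=d['K']; k=float(d['k1'])
    m=(np.array(uv,float)-K[:2,2])/np.array([K[0,0],K[1,1]])
    p=m.copy()
    for _ in range(30): p=m/(1+k*(p@p))
    return d['e'], d['R']@np.array([p[0],-p[1],-1.])
def at(fn,uv,z):
    e,v=ray(fn,uv); return e+v*(z-e[2])/v[2]
def plane(fn,uv,p0,n):
    e,v=ray(fn,uv); return e+v*((p0-e)@n)/(v@n)
def proj(fn,P):
    d=np.load('pics/'+fn+'.npz'); K=d['K']; q=d['R'].T@(np.array(P)-d['e'])
    m=np.array([q[0],-q[1]])/-q[2]; m=m*(1+float(d['k1'])*(m@m))
    return m*[K[0,0],K[1,1]]+K[:2,2]
E
python3 - <<'E'
from h import *
s=snap('top','top1'); snap('scene','sc1')
print(s, r.tip_reach)
for f in('top1','sc1'):
    d=np.load(f'pics/{f}.npz');print(d['e'],d['R'].round(3).tolist(),d['K'].tolist(),d['k1'])
E
```

```text
{'time_s': 0.0, 'joints': array([ 8.30273571e+01,  2.05901366e+01,  6.33260841e-01, -2.01388737e-02,
       -7.01358641e+01, -1.65076759e+01]), 'qd': array([-0.01518458,  0.07336168,  0.06213678, -0.03046102,  0.06124606,
       -0.00290475]), 'joint_torque': array([-7.04717295e-04, -5.82710302e+01,  2.93055314e+01,  6.99729145e+00,
        7.01461133e-03, -1.67542430e-04]), 'tcp_pos': array([0.26877343, 0.61867527, 0.24463337]), 'eef_rot': array([ 1.79905703e+02, -8.20246877e-03, -2.34871704e+01]), 'contact_force': array([-0.45309603, -0.44691638, -0.76330797]), 'moment': array([-2.08018079e-02,  3.12927638e-02,  6.95404013e-05]), 'gripper_force': 0.0, 'gripper_width': 0.08802581492227259} 0.019
[0.37726684 0.00593259 1.61001205] [[-0.025, 0.994, -0.103], [-1.0, -0.024, 0.009], [0.006, 0.103, 0.995]] [[475.2323724349428, 0.0, 318.6821497981164], [0.0, 475.2323724349428, 194.77914001732762], [0.0, 0.0, 1.0]] -0.08975241101086726
[1.5042638  0.07352156 1.03853164] [[-0.071, -0.699, 0.712], [0.997, -0.061, 0.039], [0.016, 0.713, 0.701]] [[491.5419924573828, 0.0, 316.06105898528335], [0.0, 491.5419924573828, 206.15448532085773], [0.0, 0.0, 1.0]] -0.10845145436596179
```

View pics/top1.png

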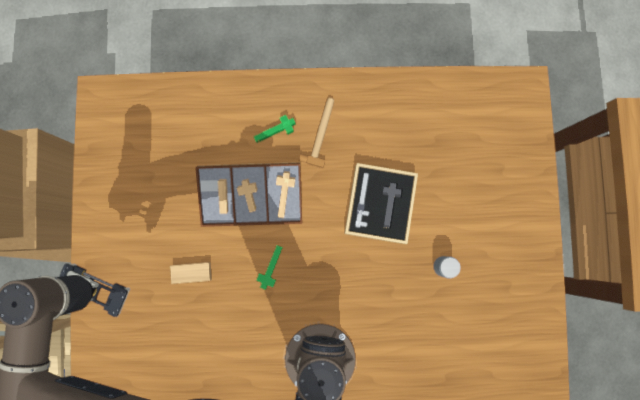

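The top view shows the bin at cols 197–301, rows 165–224. The long gauge is in its right compartment (≈285,193), the short gauge in the middle one and the square on the left. The tray is at about (382,203), with its cutout at about (391,203). I'll enlarge the work area.

```bash
python3 - <<'E'
from h import *
a=cv2.imread('pics/top1.png')[155:250,190:310]; b=cv2.imread('pics/top1.png')[155:250,335:425]
cv2.imwrite('pics/c1.png',np.hstack([cv2.resize(x,None,fx=3.8,fy=3.8,interpolation=cv2.INTER_CUBIC) for x in(a,b)]))
for n,uv in dict(binTL=(197,167),binTR=(300,164),binBR=(302,222),binBL=(201,224),trTL=(356,164),trTR=(418,173),trBR=(407,242),trBL=(346,234)).items(): print(n,at('top1',uv,.05).round(3))
E
```

```text
binTL [0.642 0.396 0.05 ]
binTR [0.643 0.052 0.05 ]
binBR [0.45  0.049 0.05 ]
binBL [0.451 0.382 0.05 ]
trTL [ 0.639 -0.135  0.05 ]
trTR [ 0.604 -0.341  0.05 ]
trBR [ 0.376 -0.294  0.05 ]
trBL [ 0.408 -0.094  0.05 ]
```

View pics/c1.png

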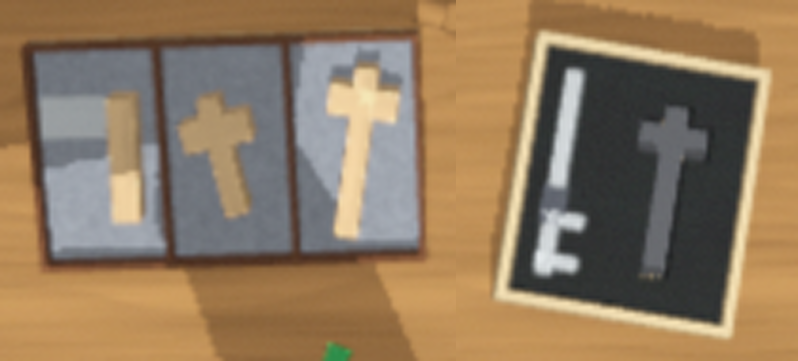

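View pics/sc1.png

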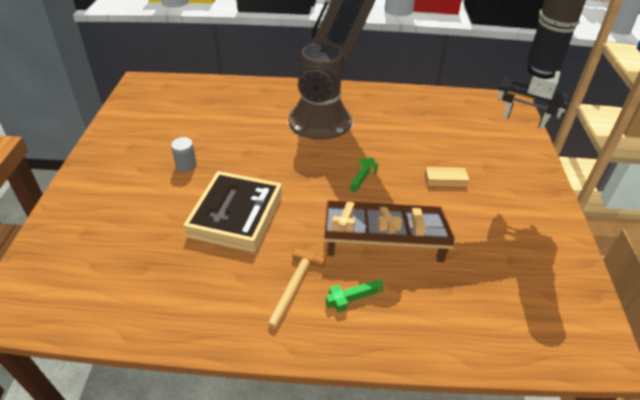

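The enlarged crop gives the bin rim corners, the gauge ends at (346,238) and (368,57), and the tray corners. The scene view confirms the layout. Next I'll fit the poses.

```bash
cat > fit.py <<'E'
from h import *
from scipy.optimize import least_squares
def cr(p,ox): return np.array([p[0]/3.8-.37+ox,p[1]/3.8-.37+155])
def fit(fn,loc,px,tilt,x0,zfix=None):
    def P(q): return (R.from_euler('z',q[2])*R.from_euler('y',-tilt)).apply(loc)+[q[0],q[1],zfix]
    f=lambda q: np.concatenate([proj(fn,p)-u for p,u in zip(P(q),px)])
    s=least_squares(f,x0); return s.x,s.fun
E
python3 - <<'E'
from fit import *
b=[[.101,.1695,.022],[.101,-.1695,.022],[-.101,-.1695,.022],[-.101,.1695,.022]]
q,e=fit('top1',b,[cr(p,190) for p in((25,47),(418,37),(425,257),(45,268))],.35,[.55,.22,0],.042)
print('bin',q.round(4),e.round(1))
t=[[.118,.103,.005],[.118,-.103,.005],[-.118,-.103,.005],[-.118,.103,.005]]
qt,e=fit('top1',t,[cr((x-456,y),335) for x,y in((540,32),(770,70),(733,338),(495,297))],0,[.5,-.2,0],.045)
print('tray',qt.round(4),e.round(1))
print('cutout',(qt[:2]+R.from_euler('z',qt[2]).apply([0,-.03,0])[:2]).round(4))
for p in((677,108),(650,275)): print('cut ends(surface/bottom)',at('top1',cr((p[0]-456,p[1]),335),.045).round(4))
Rb=(R.from_euler('z',q[2])*R.from_euler('y',-.35)); n=Rb.apply([0,0,1]); o=np.array([q[0],q[1],.042])
for nm,p in dict(tail=(346,238),headend=(368,60),hL=(328,100),hR=(398,104)).items():
    w=plane('top1',cr(p,190),o+.032*n,n); print(nm,w.round(4),'binlocal',Rb.inv().apply(w-o).round(4))
E
```

```text
bin [0.5492 0.2187 0.0028] [-0.7 -0.7  0.6 -1.   0.7  1.  -0.7  0.7]
tray [ 0.507  -0.2155 -0.1912] [-0.1 -0.1  0.2  0.1 -0.4 -0.2  0.4  0.2]
cutout [ 0.5013 -0.2449]
cut ends(surface/bottom) [ 0.5727 -0.2557  0.045 ]
cut ends(surface/bottom) [ 0.4272 -0.2263  0.045 ]
tail [0.4678 0.1189 0.0462] binlocal [-0.0753 -0.0996  0.032 ]
headend [0.6148 0.094  0.0999] binlocal [ 0.0811 -0.1249  0.032 ]
hL [0.5831 0.1293 0.0883] binlocal [ 0.0475 -0.0896  0.032 ]
hR [0.5784 0.0699 0.0866] binlocal [ 0.0423 -0.1489  0.032 ]
```

```bash
cat > go.py <<'E'
from h import *
import sys
def go(x,y,z,yaw):
    s=sensors.get_state(); Rt=rot(s['eef_rot']); d=Rt.T@(np.array([x,y,z])-s['tcp_pos'])
    w=(s['eef_rot'][2]-yaw+180)%360-180
    print('shift',d.round(4),'spin',np.radians(w).round(4),'norm',np.linalg.norm(d).round(3),'t',round(s['time_s'],2))
if __name__=='__main__': go(*map(float,sys.argv[1:5]))
E
python3 go.py .53 .105 .22 -9.6
```

```text
shift [0.4443 0.367  0.0253] spin -0.2424 norm 0.577 t 0.1
```

drive_tool --rows '[{"x": 0.444,"y": 0.367,"z": 0.025,"spin": -0.242,"fingers": 0},{"x": 0.444,"y": 0.367,"z": 0.025,"spin": -0.242,"fingers": 0},{"x": 0.444,"y": 0.367,"z": 0.025,"spin": -0.242,"fingers": 0},{"x": 0.444,"y": 0.367,"z": 0.025,"spin": -0.242,"fingers": 0},{"x": 0.444,"y": 0.367,"z": 0.025,"spin": -0.242,"fingers": 0},{"x": 0.444,"y": 0.367,"z": 0.025,"spin": -0.242,"fingers": 0},{"x": 0.444,"y": 0.367,"z": 0.025,"spin": -0.242,"fingers": 0},{"x": 0.444,"y": 0.367,"z": 0.025,"spin": -0.242,"fingers": 0},{"x": 0.444,"y": 0.367,"z": 0.025,"spin": -0.242,"fingers": 0},{"x": 0.444,"y": 0.367,"z": 0.025,"spin": -0.242,"fingers": 0}]'

```text
time_s: 1.35
tcp_pos: [0.5305, 0.1024, 0.2199]
eef_rot: [179.9, 0.1, -9.8]
contact_force: [0.5, 0.1, -0.5]
gripper_width: 0.0437
gripper_force: 0.0
```

```bash
python3 - <<'E'
from h import *
s=snap('wrist','w1'); print(s['tcp_pos'],s['eef_rot'],s['gripper_width'],s['qd'].round(1),s['joints'].round(0))
E
python3 go.py .53 .105 .22 -9.6
```

```text
[0.53053957 0.10240238 0.21992955] [ 1.79949075e+02  5.60188757e-02 -9.83632979e+00] 0.04370988864771081 [-9.7  2.7  2.9 -0.4  0.2 10.3] [ 32.   9. -18.   0. -63.  48.]
shift [-0.001  -0.0022 -0.0001] spin -0.0036 norm 0.002 t 1.4
```

View pics/w1.png

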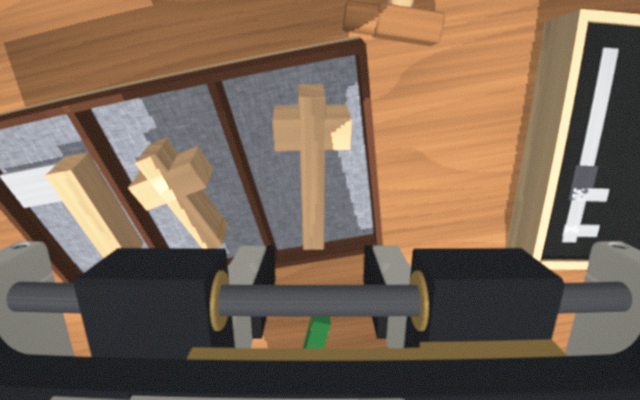

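Wrist view: the long gauge runs from its tail at (313,249) to its end at (312,86), with head edges at cols 273 and 352. It lies parallel to the tool's x.

```bash
python3 - <<'E'
from h import *
q=[.5492,.2187,.0028]
Rb=(R.from_euler('z',q[2])*R.from_euler('y',-.35)); n=Rb.apply([0,0,1]); o=np.array([q[0],q[1],.042])
print(np.load('pics/w1.npz')['e'],np.load('pics/w1.npz')['R'].round(2).tolist(), 'tcp proj',proj('w1',[.5305,.1024,.225]))
for nm,p in dict(tailTop=(313,247),tailL=(302,247),tailR=(325,247),headend=(312,86),hL=(273,125),hR=(352,125)).items():
    w=plane('w1',p,o+.032*n,n); print(nm,w.round(4),'binlocal',Rb.inv().apply(w-o).round(4))
# predict from top estimate
c=np.array([.003,-.112]);a=np.radians(-9.2)
for x,y in((-75,-10),(-75,10),(75,10),(75,-10),(58,30),(58,-30),(32,30),(32,-30)):
  for z in (0,.032):
    X=np.array([c[0]+(x*np.cos(a)-y*np.sin(a))/1e3,c[1]+(x*np.sin(a)+y*np.cos(a))/1e3,z]); print(x,y,z,proj('w1',o+Rb.apply(X)).round(0))
E
```

```text
[0.60582484 0.08923131 0.35965602] [[-0.17, 0.94, 0.28], [-0.99, -0.16, -0.05], [0.0, -0.28, 0.96]] tcp proj [318.00146461 285.75139124]
tailTop [0.4741 0.1172 0.0485] binlocal [-0.0686 -0.1013  0.032 ]
tailL [0.4762 0.1276 0.0493] binlocal [-0.0663 -0.0909  0.032 ]
tailR [0.4717 0.1058 0.0477] binlocal [-0.0711 -0.1127  0.032 ]
headend [0.6174 0.0916 0.1008] binlocal [ 0.0839 -0.1273  0.032 ]
hL [0.5953 0.1254 0.0928] binlocal [ 0.0604 -0.0934  0.032 ]
hR [0.5848 0.0667 0.0889] binlocal [ 0.0491 -0.1521  0.032 ]
-75 -10 0 [320. 227.]
-75 -10 0.032 [322. 249.]
-75 10 0 [301. 228.]
-75 10 0.032 [302. 249.]
75 10 0 [295.  83.]
75 10 0.032 [295.  97.]
75 -10 0 [320.  82.]
75 -10 0.032 [323.  96.]
58 30 0 [271. 104.]
58 30 0.032 [269. 120.]
58 -30 0 [344. 103.]
58 -30 0.032 [350. 118.]
32 30 0 [274. 134.]
32 30 0.032 [272. 151.]
32 -30 0 [343. 132.]
32 -30 0.032 [348. 149.]
```

```bash
python3 go.py .554 .103 .071 -9.9
```

```text
shift [ 0.0231 -0.0045  0.1489] spin 0.0017 norm 0.151 t 1.4
```

drive_tool --rows '[{"x": 0.023,"y": -0.0045,"z": 0.05,"fingers": 0},{"x": 0.023,"y": -0.0045,"z": 0.09,"fingers": 0},{"x": 0.023,"y": -0.0045,"z": 0.09,"fingers": 0},{"x": 0.023,"y": -0.0045,"z": 0.09,"fingers": 0}]'

```text
invalid input
```

```bash
python3 go.py .554 .103 .071 -9.9
```

```text
shift [ 0.0231 -0.0045  0.1489] spin 0.0017 norm 0.151 t 1.4
```

drive_tool --rows '[{"x": 0.023,"y": -0.0045,"z": 0.05,"spin": 0,"fingers": 0},{"x": 0.023,"y": -0.0045,"z": 0.09,"spin": 0,"fingers": 0},{"x": 0.023,"y": -0.0045,"z": 0.09,"spin": 0,"fingers": 0},{"x": 0.023,"y": -0.0045,"z": 0.09,"spin": 0,"fingers": 0}]'

```text
time_s: 1.9
tcp_pos: [0.554, 0.1071, 0.132]
eef_rot: [-180.0, -0.1, -9.5]
contact_force: [-0.2, 0.3, 1.0]
gripper_width: 0.0438
gripper_force: 0.0
```

```bash
python3 go.py .554 .103 .071 -9.9
```

```text
shift [0.0006 0.004  0.061 ] spin 0.0063 norm 0.061 t 1.9
```

drive_tool --rows '[{"x": 0,"y": 0.004,"z": 0.02,"spin": 0.006,"fingers": 0},{"x": 0,"y": 0.004,"z": 0.04,"spin": 0.006,"fingers": 0},{"x": 0,"y": 0.004,"z": 0.055,"spin": 0.006,"fingers": 0},{"x": 0,"y": 0.004,"z": 0.061,"spin": 0.006,"fingers": 0},{"x": 0,"y": 0.004,"z": 0.061,"spin": 0.006,"fingers": 0},{"x": 0,"y": 0.004,"z": 0.061,"spin": 0.006,"fingers": -1},{"x": 0,"y": 0.004,"z": 0.061,"spin": 0.006,"fingers": -1},{"x": 0,"y": 0.004,"z": 0.061,"spin": 0.006,"fingers": -1},{"x": 0,"y": 0.004,"z": 0.061,"spin": 0.006,"fingers": -1},{"x": 0,"y": 0.004,"z": 0.061,"spin": 0.006,"fingers": -1}]' --newtons 20

```text
time_s: 3.15
tcp_pos: [0.5529, 0.1024, 0.07]
eef_rot: [-180.0, -0.0, -10.0]
contact_force: [-3.5, 0.8, 5.2]
gripper_width: 0.0207
gripper_force: 19.8
```

drive_tool --rows '[{"x": 0,"y": 0,"z": -0.02,"spin": 0,"fingers": -1},{"x": 0,"y": 0,"z": -0.05,"spin": 0,"fingers": -1},{"x": 0,"y": 0,"z": -0.09,"spin": 0,"fingers": -1},{"x": 0,"y": 0,"z": -0.13,"spin": 0,"fingers": -1},{"x": 0,"y": 0,"z": -0.15,"spin": 0,"fingers": -1},{"x": 0,"y": 0,"z": -0.15,"spin": 0,"fingers": -1}]'

```text
time_s: 3.9
tcp_pos: [0.5533, 0.1024, 0.2207]
eef_rot: [-179.9, -0.1, -10.0]
contact_force: [-0.3, 0.7, -1.7]
gripper_width: 0.02
gripper_force: 19.9
```

```bash
python3 - <<'E'
from h import *
s=snap('wrist','w2')
E
python3 go.py .50 -.47 .22 -11
```

```text
shift [ 0.0474  0.5726 -0.001 ] spin 0.0179 norm 0.575 t 3.95
```

View pics/w2.png

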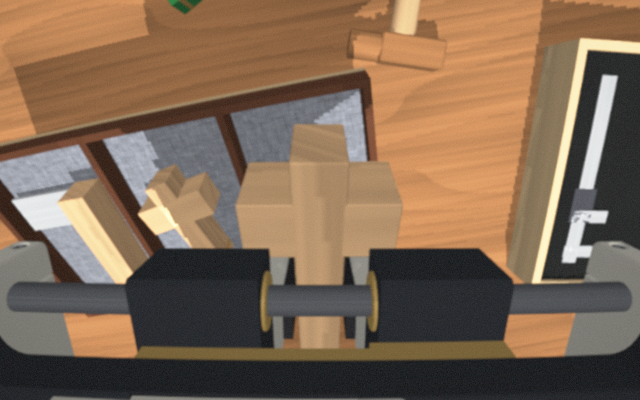

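The gauge is held square between the pads (stem cols 292–348, head at row about 165–255), tilted head up. I'll carry it to clear bench to level it there.

drive_tool --rows '[{"x": 0.003,"y": 0.03,"z": 0,"spin": 0,"fingers": -1},{"x": 0.007,"y": 0.08,"z": 0,"spin": 0,"fingers": -1},{"x": 0.012,"y": 0.14,"z": 0,"spin": 0,"fingers": -1},{"x": 0.017,"y": 0.2,"z": 0,"spin": 0,"fingers": -1},{"x": 0.022,"y": 0.26,"z": 0,"spin": 0,"fingers": -1},{"x": 0.027,"y": 0.32,"z": 0,"spin": 0,"fingers": -1},{"x": 0.032,"y": 0.38,"z": 0,"spin": 0,"fingers": -1},{"x": 0.037,"y": 0.44,"z": 0,"spin": 0,"fingers": -1},{"x": 0.042,"y": 0.5,"z": 0,"spin": 0,"fingers": -1},{"x": 0.046,"y": 0.55,"z": 0,"spin": 0,"fingers": -1}]' --newtons 25

```text
time_s: 5.2
tcp_pos: [0.5016, -0.4493, 0.2169]
eef_rot: [-179.9, 0.2, -10.0]
contact_force: [1.0, -0.0, -1.5]
gripper_width: 0.0197
gripper_force: 24.9
```

drive_tool --rows '[{"x": 0.002,"y": 0.022,"z": 0.02,"spin": 0,"fingers": -1},{"x": 0.002,"y": 0.022,"z": 0.06,"spin": 0,"fingers": -1},{"x": 0.002,"y": 0.022,"z": 0.1,"spin": 0,"fingers": -1},{"x": 0.002,"y": 0.022,"z": 0.12,"spin": 0,"fingers": -1},{"x": 0.002,"y": 0.022,"z": 0.13,"spin": 0,"fingers": -1},{"x": 0.002,"y": 0.022,"z": 0.13,"spin": 0,"fingers": -1}]'

```text
time_s: 5.95
tcp_pos: [0.5006, -0.4688, 0.0881]
eef_rot: [-180.0, 0.1, -9.9]
contact_force: [-0.3, -0.7, -1.6]
gripper_width: 0.0197
gripper_force: 24.9
```

drive_tool --rows '[{"x": 0,"y": 0,"z": 0.02,"spin": 0,"fingers": -1},{"x": 0,"y": 0,"z": 0.03,"spin": 0,"fingers": -1},{"x": 0,"y": 0,"z": 0.037,"spin": 0,"fingers": -1},{"x": 0,"y": 0,"z": 0.044,"spin": 0,"fingers": -1},{"x": 0,"y": 0,"z": 0.05,"spin": 0,"fingers": -1},{"x": 0,"y": 0,"z": 0.055,"spin": 0,"fingers": -1},{"x": 0,"y": 0,"z": 0.055,"spin": 0,"fingers": -1}]' --newtons 10

```text
time_s: 6.82
tcp_pos: [0.5006, -0.4692, 0.034]
eef_rot: [-180.0, 0.1, -10.0]
contact_force: [-1.0, 0.4, -2.7]
gripper_width: 0.0197
gripper_force: 10.0
```

drive_tool --rows '[{"x": 0,"y": 0,"z": 0.003,"spin": 0,"fingers": -1},{"x": 0,"y": 0,"z": 0.006,"spin": 0,"fingers": -1},{"x": 0,"y": 0,"z": 0.006,"spin": 0,"fingers": -1}]'

```text
time_s: 7.2
tcp_pos: [0.5009, -0.4694, 0.0282]
eef_rot: [-180.0, 0.0, -10.0]
contact_force: [0.0, 0.6, -0.8]
gripper_width: 0.0202
gripper_force: 10.0
```

```bash
python3 - <<'E'
from h import *
s=snap('wrist','w3'); snap('scene','sc3'); print(s['tcp_pos'],s['contact_force'],s['moment'])
a=cv2.imread('pics/w3.png'); u,v=proj('sc3',s['tcp_pos']); u,v=int(u),int(v); print(u,v)
b=cv2.imread('pics/sc3.png')[v-50:v+50,u-60:u+60]; b=cv2.resize(b,(480,400),interpolation=cv2.INTER_CUBIC)
a=cv2.resize(a[50:350,200:440],(320,400)); cv2.imwrite('pics/c3.png',np.hstack([a,b]))
E
```

```text
[ 0.50086227 -0.46936837  0.02824658] [ 0.03628489  0.57255838 -0.83261648] [-0.10590404 -0.08156527 -0.00632334]
152 201
```

View pics/c3.png

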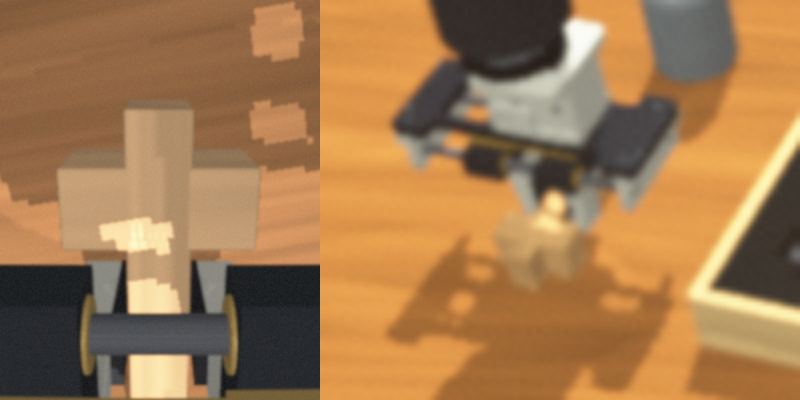

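The gauge looks almost level over the bench. I'll press it flat, release, and re-grip about 8 mm higher so the tips stay clear of the foam.

drive_tool --rows '[{"x": 0,"y": 0,"z": 0.003,"spin": 0,"fingers": -1},{"x": 0,"y": 0,"z": 0.004,"spin": 0,"fingers": -1},{"x": 0,"y": 0,"z": 0.004,"spin": 0,"fingers": -0.3},{"x": 0,"y": 0,"z": 0.004,"spin": 0,"fingers": -0.3},{"x": 0,"y": 0,"z": 0.004,"spin": 0,"fingers": -0.3},{"x": 0,"y": 0,"z": -0.0075,"spin": 0,"fingers": -0.3},{"x": 0,"y": 0,"z": -0.0075,"spin": 0,"fingers": -0.3},{"x": 0,"y": 0,"z": -0.0075,"spin": 0,"fingers": -1},{"x": 0,"y": 0,"z": -0.0075,"spin": 0,"fingers": -1},{"x": 0,"y": 0,"z": -0.0075,"spin": 0,"fingers": -1}]' --newtons 20

```text
time_s: 8.55
tcp_pos: [0.501, -0.4694, 0.0361]
eef_rot: [-180.0, 0.0, -10.0]
contact_force: [-0.6, 0.0, 0.9]
gripper_width: 0.02
gripper_force: 20.0
```

drive_tool --rows '[{"x": 0,"y": 0,"z": -0.02,"spin": 0,"fingers": -1},{"x": 0,"y": 0,"z": -0.06,"spin": 0,"fingers": -1},{"x": 0,"y": 0,"z": -0.1,"spin": 0,"fingers": -1},{"x": 0,"y": 0,"z": -0.12,"spin": 0,"fingers": -1},{"x": 0,"y": 0,"z": -0.12,"spin": 0,"fingers": -1},{"x": 0,"y": 0,"z": -0.12,"spin": 0,"fingers": -1}]'

```text
time_s: 9.3
tcp_pos: [0.5006, -0.469, 0.1554]
eef_rot: [-180.0, 0.1, -10.0]
contact_force: [-0.8, 0.1, -2.1]
gripper_width: 0.0199
gripper_force: 20.0
```

```bash
python3 - <<'E'
from h import *
s=snap('wrist','w4'); snap('wrist','w4'); print(s['tcp_pos'],s['eef_rot'])
E
```

```text
[ 0.50055925 -0.46901836  0.15537422] [-1.79957816e+02  5.42496089e-02 -9.97074262e+00]
```

View pics/w4.png

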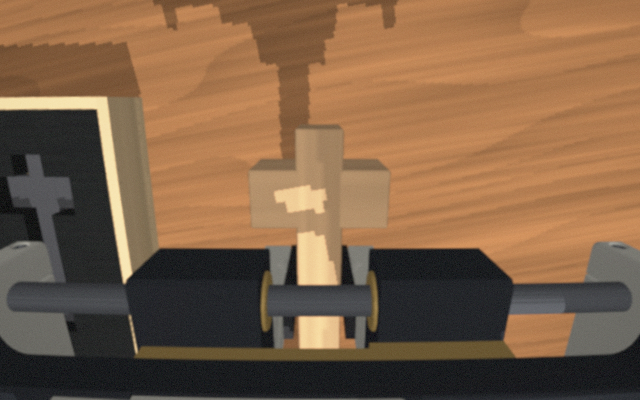

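The gauge is now level and square in the jaws: end edge at row about 129, head top face at rows 171–227, centre col 320. Next I'll compute the offset in the grip and the move over the cutout.

```bash
python3 - <<'E'
from h import *
s=sensors.get_state(); t=s['tcp_pos']; Rt=rot(s['eef_rot'])
for uv,x in (((320,129),75),((320,171),58),((320,227),32),((251,171),58),((388,171),58),((297,129),75),((342,129),75)):
    p=Rt.T@(at('w4',uv,t[2]-.004)-t); print(uv,x,p.round(4))
for uv in((33,155),(7,180),(70,180),(70,212)): print('cut',uv,at('w4',uv,.045).round(4))
E
```

```text
(320, 129) 75 [0.0659 0.0008 0.0039]
(320, 171) 58 [0.0486 0.0008 0.0039]
(320, 227) 32 [0.0237 0.0009 0.0039]
(251, 171) 58 [ 0.0486 -0.0281  0.0039]
(388, 171) 58 [0.0486 0.0293 0.0039]
(297, 129) 75 [ 0.0659 -0.0085  0.0039]
(342, 129) 75 [0.0659 0.0097 0.0038]
cut (33, 155) [ 0.5777 -0.2671  0.045 ]
cut (7, 180) [ 0.5636 -0.2381  0.045 ]
cut (70, 180) [ 0.5543 -0.2889  0.045 ]
cut (70, 212) [ 0.5304 -0.2794  0.045 ]
```

```bash
python3 go.py .510 -.250 .155 -11
```

```text
shift [-2.850e-02 -2.174e-01 -1.000e-04] spin 0.018 norm 0.219 t 9.4
```

drive_tool --rows '[{"x": -0.03,"y": -0.04,"z": 0,"spin": 0.018,"fingers": -1},{"x": -0.06,"y": -0.09,"z": 0,"spin": 0.018,"fingers": -1},{"x": -0.09,"y": -0.14,"z": 0,"spin": 0.018,"fingers": -1},{"x": -0.1,"y": -0.19,"z": 0,"spin": 0.018,"fingers": -1},{"x": -0.1,"y": -0.217,"z": 0,"spin": 0.018,"fingers": -1},{"x": -0.1,"y": -0.217,"z": 0,"spin": 0.018,"fingers": -1},{"x": -0.1,"y": -0.217,"z": 0,"spin": 0.018,"fingers": -1}]'

```text
time_s: 10.28
tcp_pos: [0.4399, -0.2385, 0.1556]
eef_rot: [180.0, 0.1, -11.0]
contact_force: [0.1, 0.1, -1.1]
gripper_width: 0.0197
gripper_force: 20.0
```

```bash
python3 - <<'E'
from h import *
s=snap('wrist','w5'); print(s['tcp_pos'],s['eef_rot'],s['qd'].round(1))
c=cv2.imread('pics/w5.png')[0:270,180:460]; cv2.imwrite('pics/c5.png',cv2.resize(c,None,fx=2.2,fy=2.2,interpolation=cv2.INTER_CUBIC))
E
```

```text
[ 0.439947   -0.23849056  0.15559259] [ 1.79990920e+02  6.08391819e-02 -1.09600104e+01] [-1.   0.4  0.5 -0.1 -0.  -0. ]
```

View pics/c5.png

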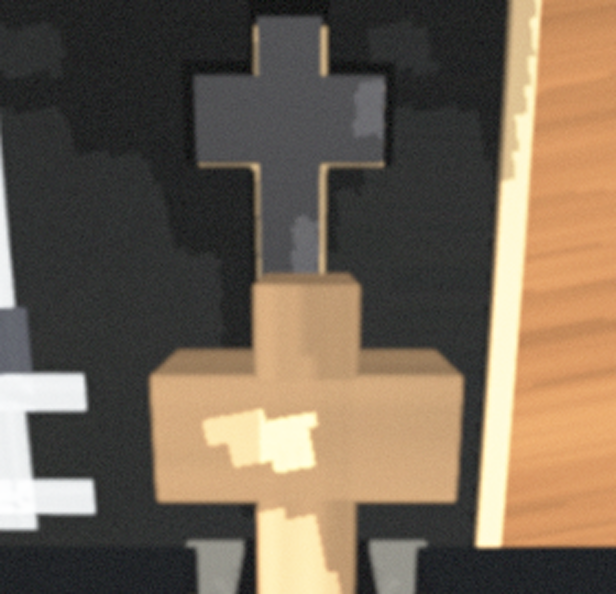

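The crop shows the cutout head floor at cols 194–386, rows 75–163, and the gauge's head top at cols 150–463, rows 374–502. The axes look parallel, with the cutout slightly to the left.

```bash
python3 - <<'E'
from h import *
s=sensors.get_state(); t=np.array([.43995,-.2385,.1556]); Rt=rot([180,0,-10.96])
C=lambda p:np.array([p[0]/2.2-.27+180,p[1]/2.2-.27])
L=lambda p,z:(Rt.T@(at('w5',C(p),z)-t))[:2].round(4)
for p in((253,284),(361,284),(150,374),(463,374),(157,502),(458,502)): print('g',p,L(p,t[2]-.004))
for p in((258,15),(322,15),(194,75),(386,75),(197,165),(384,165),(255,270),(326,270),(255,180),(327,180)): print('c',p,'z45',L(p,.045),'z33',L(p,.033))
for p in((510,180),(475,547)): print('rim',p,L(p,.05))
E
```

```text
g (253, 284) [ 0.066  -0.0094]
g (361, 284) [0.066  0.0105]
g (150, 374) [ 0.0492 -0.0293]
g (463, 374) [0.0492 0.0302]
g (157, 502) [ 0.0233 -0.0294]
g (458, 502) [0.0233 0.0307]
c (258, 15) z45 [ 0.1368 -0.0137] z33 [ 0.1397 -0.0143]
c (322, 15) z45 [0.1368 0.0053] z33 [0.1397 0.0055]
c (194, 75) z45 [ 0.1203 -0.0332] z33 [ 0.1224 -0.0348]
c (386, 75) z45 [0.1203 0.0246] z33 [0.1224 0.0257]
c (197, 165) z45 [ 0.0945 -0.0331] z33 [ 0.0953 -0.0347]
c (384, 165) z45 [0.0944 0.0246] z33 [0.0953 0.0258]
c (255, 270) z45 [ 0.0626 -0.0158] z33 [ 0.0619 -0.0165]
c (326, 270) z45 [0.0626 0.0069] z33 [0.0619 0.0072]
c (255, 180) z45 [ 0.09   -0.0153] z33 [ 0.0906 -0.016 ]
c (327, 180) z45 [0.09  0.007] z33 [0.0906 0.0073]
rim (510, 180) [0.09   0.0627]
rim (475, 547) [-0.031   0.0592]
```

drive_tool --rows '[{"x": 0.03,"y": -0.005,"z": 0,"spin": 0,"fingers": -1},{"x": 0.06,"y": -0.005,"z": 0,"spin": 0,"fingers": -1},{"x": 0.073,"y": -0.005,"z": 0.02,"spin": 0,"fingers": -1},{"x": 0.073,"y": -0.005,"z": 0.05,"spin": 0,"fingers": -1},{"x": 0.073,"y": -0.005,"z": 0.06,"spin": 0,"fingers": -1},{"x": 0.073,"y": -0.005,"z": 0.06,"spin": 0,"fingers": -1},{"x": 0.073,"y": -0.005,"z": 0.06,"spin": 0,"fingers": -1}]'

```text
time_s: 11.2
tcp_pos: [0.5133, -0.2479, 0.0971]
eef_rot: [180.0, -0.1, -11.0]
contact_force: [-0.5, -0.3, -0.6]
gripper_width: 0.02
gripper_force: 20.0
```

```bash
python3 - <<'E'
from h import *
t=np.array([.43995,-.2385,.1556]); Rt=rot([180,0,-10.96])
print('target',t+Rt@[.0731,-.005,0])
p=t+Rt@[.0731,-.005,0]
from go import go; go(p[0],p[1],.072,-10.96)
E
```

```text
target [ 0.51266729 -0.24748924  0.1556    ]
shift [-0.0007 -0.0002  0.0251] spin -0.0006 norm 0.025 t 11.2
```

drive_tool --rows '[{"x": -0.0005,"y": 0,"z": 0.008,"spin": 0,"fingers": -1},{"x": -0.0005,"y": 0,"z": 0.012,"spin": 0,"fingers": -1},{"x": -0.0005,"y": 0,"z": 0.016,"spin": 0,"fingers": -1},{"x": -0.0005,"y": 0,"z": 0.02,"spin": 0,"fingers": -1},{"x": -0.0005,"y": 0,"z": 0.024,"spin": 0,"fingers": -1},{"x": -0.0005,"y": 0,"z": 0.024,"spin": 0,"fingers": -1}]'

```text
time_s: 11.95
tcp_pos: [0.512, -0.2473, 0.0716]
eef_rot: [180.0, 0.0, -11.0]
contact_force: [-0.6, -0.6, -1.6]
gripper_width: 0.0197
gripper_force: 20.0
```

No contact force with the underside about 9 mm below the foam surface, so it has gone into the cutout. I'll lower it onto the floor.

drive_tool --rows '[{"x": 0,"y": 0,"z": 0.002,"spin": 0,"fingers": -1},{"x": 0,"y": 0,"z": 0.004,"spin": 0,"fingers": -1},{"x": 0,"y": 0,"z": 0.005,"spin": 0,"fingers": -1},{"x": 0,"y": 0,"z": 0.005,"spin": 0,"fingers": -1}]'

```text
time_s: 12.45
tcp_pos: [0.5124, -0.2474, 0.0676]
eef_rot: [180.0, -0.0, -11.0]
contact_force: [-1.1, 2.2, 4.9]
gripper_width: 0.0201
gripper_force: 20.0
```

drive_tool --rows '[{"x": 0,"y": 0,"z": 0,"spin": 0,"fingers": -0.35},{"x": 0,"y": 0,"z": 0,"spin": 0,"fingers": -0.35},{"x": 0,"y": 0,"z": -0.02,"spin": 0,"fingers": -0.35},{"x": 0,"y": 0,"z": -0.035,"spin": 0,"fingers": -0.35},{"x": 0,"y": 0,"z": -0.035,"spin": 0,"fingers": -1},{"x": 0,"y": 0,"z": -0.035,"spin": 0,"fingers": -1},{"x": 0,"y": 0,"z": -0.035,"spin": 0,"fingers": -1},{"x": 0,"y": 0,"z": -0.035,"spin": 0,"fingers": -1}]'

```text
time_s: 13.45
tcp_pos: [0.5119, -0.2473, 0.1015]
eef_rot: [180.0, 0.1, -11.0]
contact_force: [-0.5, -0.1, -0.2]
gripper_width: 0.0006
gripper_force: 0.0
```

drive_tool --rows '[{"x": 0,"y": 0,"z": 0.01,"spin": 0,"fingers": -1},{"x": 0,"y": 0,"z": 0.016,"spin": 0,"fingers": -1},{"x": 0,"y": 0,"z": 0.02,"spin": 0,"fingers": -1},{"x": 0,"y": 0,"z": 0.022,"spin": 0,"fingers": -1},{"x": 0,"y": 0,"z": 0.024,"spin": 0,"fingers": -1},{"x": 0,"y": 0,"z": 0.024,"spin": 0,"fingers": -1}]'

```text
time_s: 14.2
tcp_pos: [0.5117, -0.2473, 0.078]
eef_rot: [180.0, 0.1, -11.0]
contact_force: [-2.4, 0.9, 3.2]
gripper_width: 0.0007
gripper_force: 1.9
```

drive_tool --rows '[{"x": 0,"y": 0,"z": 0.001,"spin": 0,"fingers": -1},{"x": 0,"y": 0,"z": 0.002,"spin": 0,"fingers": -1},{"x": 0,"y": 0,"z": 0.003,"spin": 0,"fingers": -1},{"x": 0,"y": 0,"z": 0.004,"spin": 0,"fingers": -1},{"x": 0,"y": 0,"z": 0.005,"spin": 0,"fingers": -1},{"x": 0,"y": 0,"z": 0.006,"spin": 0,"fingers": -1},{"x": 0,"y": 0,"z": 0.006,"spin": 0,"fingers": -1}]'

```text
time_s: 15.08
tcp_pos: [0.5119, -0.2474, 0.074]
eef_rot: [180.0, -0.0, -10.9]
contact_force: [-8.4, 5.4, 22.6]
gripper_width: 0.0004
gripper_force: 11.4
```

At TCP z = 0.074 the force rose to 22.6 N, which is the hard stop where it was expected. I'll retract and look.

drive_tool --rows '[{"x": 0,"y": 0,"z": -0.02,"spin": 0,"fingers": -1},{"x": 0,"y": 0,"z": -0.06,"spin": 0,"fingers": -1},{"x": -0.04,"y": 0,"z": -0.1,"spin": 0,"fingers": -1},{"x": -0.07,"y": 0,"z": -0.11,"spin": 0,"fingers": -1},{"x": -0.08,"y": 0,"z": -0.11,"spin": 0,"fingers": -1},{"x": -0.08,"y": 0,"z": -0.11,"spin": 0,"fingers": -1}]'

```text
time_s: 15.82
tcp_pos: [0.4336, -0.2321, 0.182]
eef_rot: [-180.0, -0.0, -11.0]
contact_force: [0.2, 0.6, 0.2]
gripper_width: 0.0004
gripper_force: 0.0
```

```bash
python3 - <<'E'
from h import *
snap('wrist','w6'); s=snap('wrist','w6'); snap('top','top6'); print(s['tcp_pos'])
c=cv2.imread('pics/w6.png')[0:260,140:500]; c=cv2.resize(c,None,fx=2.2,fy=2.2,interpolation=cv2.INTER_CUBIC)
cv2.imwrite('pics/c6.png',c)
d=cv2.absdiff(cv2.imread('pics/top1.png'),cv2.imread('pics/top6.png')).sum(2)
for n,(u,v) in dict(sq=(218,195),short=(247,195),mallet=(322,130),offcut=(190,272),tin=(448,267)).items(): print(n,d[v-12:v+12,u-12:u+12].mean().round(1))
E
```

```text
[ 0.43410707 -0.23216144  0.18174936]
sq 117.5
short 158.3
mallet 91.8
offcut 11.0
tin 10.6
```

View pics/c6.png

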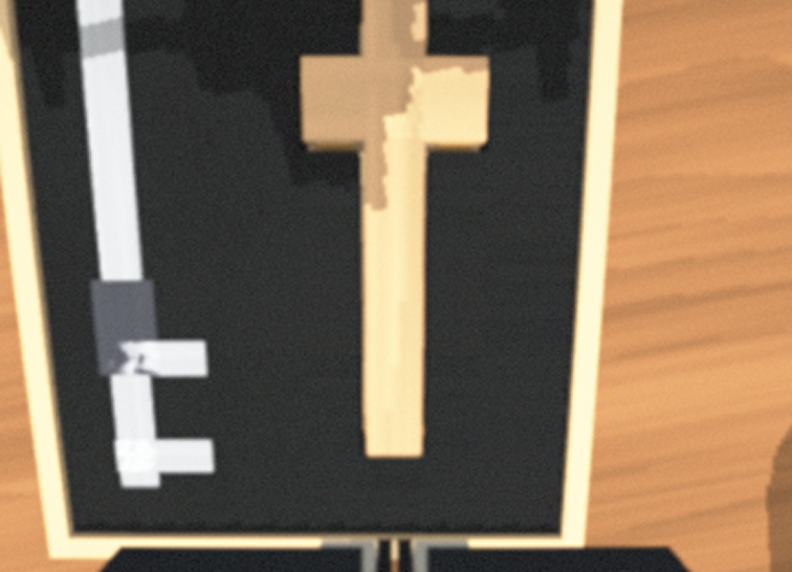

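The gauge is seated in the cutout (head cols 301–489, tail at row 457), aligned with the tray. A quick size check will show whether it is level and at the right height.

```bash
python3 - <<'E'
from h import *
C=lambda p:np.array([p[0]/2.2-.27+140,p[1]/2.2-.27])
P=lambda p,z:at('w6',C(p),z)
for z in(.055,.065):
    n=lambda a,b:np.linalg.norm(P(a,z)-P(b,z)).round(4)
    print(z,'headw',n((301,57),(489,57)),'front',n((303,146),(488,144)),'tailw',n((365,456),(423,456)),'headfront-tail(107)',n((394,145),(394,457)),'head len',n((394,57),(394,145)))
a,b=P((394,457),.055),P((395,57),.055); print(a,b,'yaw',np.degrees(np.arctan2(*(b-a)[1::-1])), 'centre',a+(b-a)*75/133)
E
```

```text
0.055 headw 0.0599 front 0.0605 tailw 0.021 headfront-tail(107) 0.1064 head len 0.0266
0.065 headw 0.0577 front 0.0582 tailw 0.0203 headfront-tail(107) 0.1024 head len 0.0256
[ 0.42956682 -0.23181257  0.055     ] [ 0.56014222 -0.25748506  0.055     ] yaw -11.12307429849136 centre [ 0.50319956 -0.24628954  0.055     ]
```

The sizes match a top at 55 mm (fully home, level), with yaw −11.1° and the centre within about 2 mm of the cutout. I'm handing it in.

```bash
python3 -c "
from plant import r
print(r.close_job())"
```

```text
the job is handed in; nothing more can be done
None
```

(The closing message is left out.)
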